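# Bring the rotator's open pocket to the top and seat the culture tube

## Task

Turn the wheel of the tube rotator by stroking its rim with a fingertip until its one open pocket, hidden inside the housing at first, points straight up, and let go of it. Then take the capped tube out of the rack and seat it fully down in that pocket, and leave it standing upright there. The wheel's axle is sprung and delicate, so press on the wheel only gently, never with more than 15 N, and leave the dishes, the jar and the beaker alone.

Things in the scene. Friction and masses are not known exactly. Their poses are not given: they have to be found in the camera images.
- rotator: Fixed white housing of the tube rotator, 250 mm (its x) by 120 mm (its y) by 165 mm high; the top of the wheel stands about 25 mm out of a slot along its top. Origin: centre of its underside, on the bench. The axle runs along its y, above the origin; its height differs each time, 100 mm above the bench give or take 6 mm: find the rim by touch.
- wheel (a joint): Angle of the aluminium wheel (radius 90 mm, 64 mm wide), rad: 0 or any whole turn when the open pocket points straight up, growing as its top moves to the housing's +x; turns over a full turn either way. Drag about 0.09 N m; stays where left. A fingertip on the rim slips if pressed with under about 3 N. The sprung axle gives way downward 1 mm per 2.5 N. Never press it with over 15 N.
- pocket (a point): Centre of the mouth of the wheel's only open pocket, in the middle of the rim's width, 89 mm from the axle; its z axis points out of the pocket, away from the axle. Round hole 18 mm wide, with a 2 mm chamfer at the mouth, 45 mm deep. The wheel's other five places are closed with flush white plugs. At the start the pocket is down inside the housing, out of sight.
- rack: Fixed white rack block, 90 mm (its x) by 130 mm (its y) by 60 mm high, origin at the centre of its underside. The tube stands in its middle hole, 50 mm deep; the four other holes are empty.
- tube_cap (a point): Centre of the grey cap of the loose capped tube, 20 mm in diameter and 28 mm high, the place to grip it. The white tube below the cap is 16 mm in diameter with a tapered foot; tube and cap together are 120 mm long, mass about 30 g, upright in the rack at the start. This point lies on the tube's axis 106 mm above its foot; z runs along the tube to the cap.
- tube_foot (a point): Centre of the foot (lowest point) of the tube; z runs up the tube. Fully seated it is 45 mm below the mouth of the pocket.
- dish_a: Bystander: covered culture dish, 92 mm wide, 16 mm high, loose; origin at the centre of its underside.
- dish_b: Bystander: another covered culture dish, the same size, loose.
- bottle: Bystander: jar, 60 mm wide and 120 mm high, loose; origin at the centre of its underside.
- beaker: Bystander: glass beaker, 70 mm wide and 85 mm high, loose; origin at the centre of its underside.
There are look-alikes about, which are no part of the job. Of the things that look like the part that bears tube_cap, the smallest one is meant.

How it is judged (in metres and radians):
On the way, in this order (a step that is already met when the one before it is completed fails the run):
1. the open pocket points straight up (within 0.08 rad), the wheel is still and let go (angle between pocket's own z axis and vertical below 0.08 rad and contact force between the fingers and wheel below 0.05 N and velocity of joint wheel between -0.05 and 0.05 rad/s and distance between tube_foot and pocket above 0.08 m), for 0.2 s.
2. the tube is fully down in the pocket (z of tube_foot in the frame of pocket below -0.04 m and distance between tube_foot and pocket below 0.048 m), for 0.2 s.
At the end, for the whole second after the job is handed in: The tube stands in the wheel's pocket, its foot at least 40 mm below the mouth, the pocket within 0.12 rad of straight up and the tube within 0.17 rad of upright, released and at rest (all of step 2 and angle between pocket's own z axis and vertical below 0.12 rad and angle between tube_cap's own z axis and vertical below 0.17 rad and linear speed of tube below 0.02 m/s and contact force between the fingers and anything else below 0.05 N); the robot touches nothing.
It fails at once if the fingers press on the wheel with more than 15 N (contact force between the fingers and wheel above 15 N).
It fails at once if the tube is pressed on the wheel with more than 15 N (contact force between tube and wheel above 15 N).
It fails at once if a dish, the jar or the beaker is moved by more than 20 mm (distance of any of dish_a, dish_b, bottle, beaker from where it was at the start of the episode above 0.02 m).
It also fails if it takes over 72 s, if anything falls off the work surface, if the arm or the gripper's body presses on something with over 40 N, if the wrist force passes 120 N, or if a joint passes its speed limit or range.

## Robot

A 6-joint arm with a two-finger parallel gripper is mounted at the origin on the work surface. World frame = base frame: x ahead of the robot, y to its left, z up, the work surface at z = 0. Lengths are in m, angles in degrees, forces in N, time in s.
With the tool pointing down it reaches from about 0.4 to 0.825 m from the base axis. Payload 7 kg.
Tool frame: the origin (TCP) lies midway between the tips of the shut fingers; the grasp point (between the pads) lies 19 mm behind it; x points along the fingers, z is the direction in which the jaws open and shut, and the axes are right-handed (so a half turn about x gives the same grasp; the last joint's range is limited). The gripper opens to 88 mm and grips with 3 to 60 N. Pads are 19 mm wide; open, the fingers measure 130 mm over their backs; the gripper's body (78 mm by 193 mm) begins 47 mm behind the grasp point.
Start: joints at [-60.785, 20.546, 0.682, 0, -70.136, -16.507], TCP at [0.148, -0.658, 0.227] pointing down, gripper open.
Joint ranges: [-176.03, 176.03], [-82.01, 121.73], [-58.28, 71.71], [-173.87, 95.51], [-174.79, -0.11], [-173.66, 173.66]. Speed limits (degrees/s): [136.94, 136.94, 172.46, 180, 180, 180].

## Interface

Orientations are given as [roll, pitch, yaw] about the fixed x, y, z axes, in that order (R = Rz(yaw) Ry(pitch) Rx(roll)).
In Python, from plant import ctrl gives the robot as it stands. The module is installed in compiled form; this text tells all that it offers.
- The arm moves only by the tool servo_tool, never from a script. Its argument "deltas" is a list of rows, each a list of 3 entries, a list of its own where there are three numbers: the turn, a rotation vector about the tool's x, y, z in degrees, then the shift along the tool's x, y, z in cm, then the finger opening in cm, from 0 to 8.76. A call has 1 to 5 rows; each row is the pose to reach, as a shift and turn from the pose measured when the call began, along the tool's axes at that moment; what a row does not reach only later rows make up. A row lasts 1/10 s, in which the tool goes at most 50 mm and 8.59 degrees, less where a joint would pass 70% of its speed; a pose out of reach is approached as far as the arm can. A call with a gripper value outside its range is refused whole. The fingers move at their own pace and stop on an object; the grip force is fixed at half the most. Time passes only in rows, so rows that repeat a pose let the fingers close. It gives the time, the measured TCP pose, the force and the opening at its end, in the units of the state.
- ctrl.get_obs(): the state, without advancing time (a new reading comes with each control period).
- ctrl.snapshot(name): name is "side" or "top" or "wrist"; returns a dict with "image" (400x640x3 uint8, red, green, blue), "vertical_fov" (degrees; the focal length in pixels is half the picture's height over the tangent of half this angle, whatever the lens; pixels are square), "cx", "cy" (the principal point, pixels), "rvec" (rotation vector, rad) and "tvec" (3), from world to camera coordinates, as OpenCV has them. Camera axes: x right, y down, z forward; pixel columns grow to the right and rows downward; lengths in m; the calibration is good to about 2 mm. A picture is of the moment at which its call begins. There is no depth.
- ctrl.close_job(): hands the job in, once; it reports no verdict.
The state is a dict: "clock": time; "joint_pos": joint angles; "qvel": joint speeds; "tau": joint torques, N m; "tool_pos": TCP position; "orientation": TCP orientation; "force": force on the tool from outside, world axes, zero at the start; "moment": the same for the moment, N m; "opening": finger opening in m.
Only numpy, scipy, OpenCV 4.12 (cv2) and the standard library are available. Lean on these libraries where they do the work, as an engineer would, in place of code of your own. Each camera call takes 0.05 s, during which the arm holds its last target. There are 200 camera calls.

## Working session

There is one attempt and no reset: what is moved stays moved. The work goes in short steps, Python scripts to look and compute and a tool call to move; the robot and the scene stay as the last step left them, time stands still between calls to the robot, and variables do not carry over. Pictures are saved under pics/ and viewed, on a budget of 10 in all, crops included, one or two more only if the job needs it, and the job is handed in when it is done.

Besides the shell and the picture viewer there is one more tool, called as a command line: name --argument value ..., lists and objects as JSON in quotes. servo_tool: Moves the arm, as the interface text tells. Its arguments: {"type":"object","properties":{"deltas":{"type":"array","items":{"type":"array"}}},"required":["deltas"]}

```bash
mkdir -p pics; cat > h.py <<'E'
import numpy as np, cv2
from plant import ctrl
def cam(s):
    R=cv2.Rodrigues(np.array(s["rvec"],float))[0]; t=np.array(s["tvec"],float).ravel()
    f=200/np.tan(np.radians(s["vertical_fov"])/2)
    return R,t,f,s["cx"],s["cy"]
def ray(s,u,v):
    R,t,f,cx,cy=cam(s); d=R.T@np.array([(u-cx)/f,(v-cy)/f,1]); return -R.T@t,d/np.linalg.norm(d)
def onz(s,u,v,z):
    o,d=ray(s,u,v); return o+d*(z-o[2])/d[2]
def proj(s,p):
    R,t,f,cx,cy=cam(s); q=R@np.array(p)+t; return cx+f*q[0]/q[2],cy+f*q[1]/q[2]
def snap(n,fn=None):
    s=ctrl.snapshot(n)
    if fn: cv2.imwrite(fn,s["image"][:,:,::-1])
    return s
E
python3 - <<'E'
from h import *
import pickle
S={n:snap(n) for n in("top","side")}
pickle.dump(S,open("s0.pkl","wb"))
for n,s in S.items():
    print(n,ray(s,320,200),s["vertical_fov"],s["cx"],s["cy"])
    cv2.imwrite(f"pics/{n}0.png",s["image"][:,:,::-1])
print(ctrl.get_obs())
E
```

```text
top (array([ 0.46650051, -0.0070823 ,  1.38579535]), array([ 0.0982542 , -0.02210444, -0.99491583])) 57.168538195667665 314.3434564188215 201.7839505768573
side (array([0.1628099 , 0.72411043, 0.7139006 ]), array([ 0.40522278, -0.70524351, -0.58174401])) 54.49459845514917 318.09719419865854 197.18117405252272
{'clock': 0.1, 'joint_pos': array([-6.07860711e+01,  2.05868568e+01,  6.39024938e-01, -1.82293420e-02,
       -7.01361055e+01, -1.65089596e+01]), 'qvel': array([ 0.01818827, -0.03660942,  0.26326329,  0.07258738, -0.0208729 ,
       -0.05918304]), 'tau': array([-1.52602523e-03, -5.84161627e+01,  2.93753922e+01,  7.01563016e+00,
        1.02089092e-02, -5.86964052e-05]), 'tool_pos': array([ 0.14835542, -0.65804243,  0.2257202 ]), 'orientation': array([  4.97080087,  89.91433052, 107.66956356]), 'force': array([0.02873615, 0.11005592, 1.16535858]), 'moment': array([ 0.0335873 ,  0.01134418, -0.02426041]), 'opening': 0.0878165115095343}
```

View pics/top0.png

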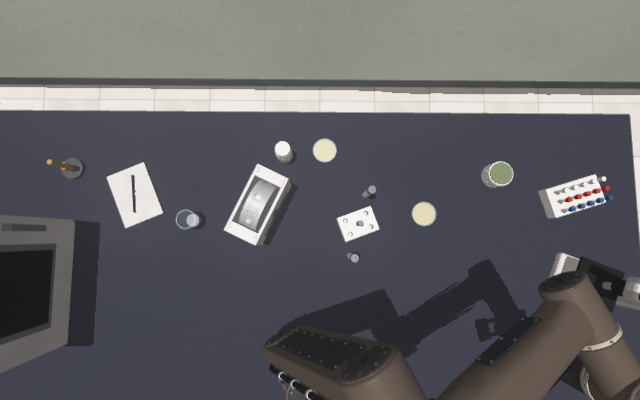

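View pics/side0.png

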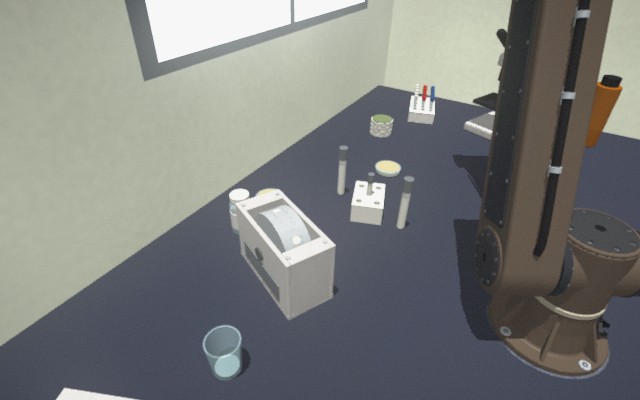

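The top view shows the rotator around (258,205), the rack at (358,224) with the tube in its middle, decoy tubes at (371,190) and (354,258), dishes at (325,150) and (424,214), the jar at (283,152) and the beaker at (188,219). The side view agrees.

```bash
python3 - <<'E'
from h import *
import pickle
S=pickle.load(open("s0.pkl","rb"))
a=S["top"]["image"][130:280,200:440,::-1]; a=cv2.resize(a,None,fx=3.3,fy=3.3,interpolation=cv2.INTER_CUBIC)
cv2.imwrite("pics/c.png",a)
s=S["top"]; g=cv2.cvtColor(s["image"],cv2.COLOR_RGB2GRAY)
for th in(120,170,200,225):
  for c in cv2.findContours((g>th).astype(np.uint8),cv2.RETR_EXTERNAL,2)[0]:
    (x,y),wh,an=cv2.minAreaRect(c)
    if cv2.contourArea(c)>300 and 200<x<440 and 130<y<280:
        print(th,np.round((x,y,*wh,an),1),cv2.boxPoints(((x,y),wh,an)).round(1).tolist())
E
```

```text
120 [357.6 223.3  26.   37.4  69.7] [[335.5, 217.6999969482422], [370.6000061035156, 204.6999969482422], [379.6000061035156, 229.0], [344.6000061035156, 242.0]]
120 [423.5 213.5  23.   23.   90. ] [[412.0, 202.0], [435.0, 202.0], [435.0, 225.0], [412.0, 225.0]]
120 [255.7 204.1  36.2  75.6  26.6] [[222.60000610351562, 229.8000030517578], [256.3999938964844, 162.1999969482422], [288.79998779296875, 178.39999389648438], [255.0, 246.0]]
120 [324.5 150.   24.   23.   90. ] [[313.0, 138.0], [336.0, 138.0], [336.0, 162.0], [313.0, 162.0]]
170 [357.7 223.4  25.7  36.3  69.8] [[336.20001220703125, 217.6999969482422], [370.29998779296875, 205.10000610351562], [379.20001220703125, 229.1999969482422], [345.1000061035156, 241.8000030517578]]
170 [423.  213.5  22.   23.    0. ] [[412.0, 225.0], [412.0, 202.0], [434.0, 202.0], [434.0, 225.0]]
170 [255.7 204.1  35.3  74.7  26.6] [[223.1999969482422, 229.60000610351562], [256.6000061035156, 162.8000030517578], [288.20001220703125, 178.60000610351562], [254.8000030517578, 245.39999389648438]]
170 [324. 150.  22.  22.  90.] [[313.0, 139.0], [335.0, 13
[... 568 characters left out ...]
 [287.79998779296875, 178.39999389648438], [254.60000610351562, 244.8000030517578]]
200 [324.5 150.5  21.   21.   90. ] [[314.0, 140.0], [335.0, 140.0], [335.0, 161.0], [314.0, 161.0]]
200 [319.5 156.5 641.6 135.    1.1] [[-2.5, 217.89999389648438], [0.10000000149011612, 82.9000015258789], [641.5, 95.0], [639.0, 230.0]]
225 [357.8 223.1  24.5  35.6  69.7] [[336.79998779296875, 217.8000030517578], [370.20001220703125, 205.39999389648438], [378.70001220703125, 228.39999389648438], [345.29998779296875, 240.6999969482422]]
225 [255.8 203.9  34.4  73.3  26.6] [[224.0, 229.0], [256.79998779296875, 163.39999389648438], [287.6000061035156, 178.8000030517578], [254.8000030517578, 244.39999389648438]]
```

View pics/c.png

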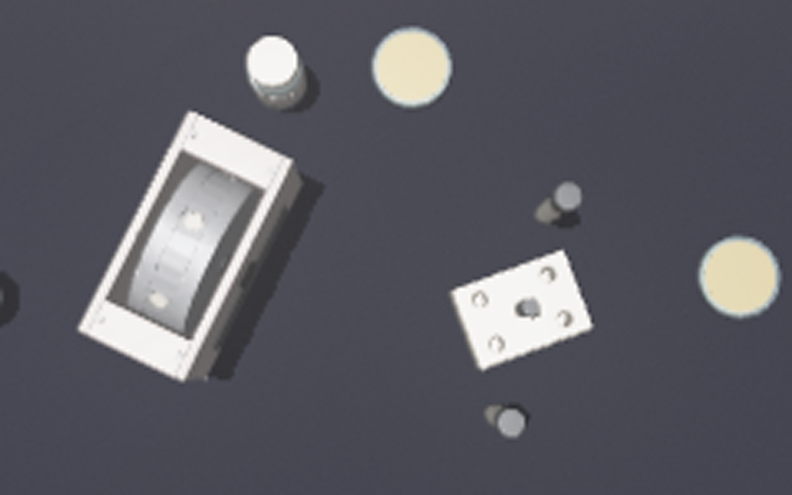

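The crop shows the rotator's top frame cleanly, with wheel plugs at crop (193,220) and (158,300). The tube cap is at (530,306) and the decoy caps are at (568,196) and (511,422).

```bash
cat >> h.py <<'E'
from scipy.spatial.transform import Rotation as Ro
def tool():
    o=ctrl.get_obs(); return o,Ro.from_euler("xyz",o["orientation"],degrees=True).as_matrix()
def plan(p,jaw=None):
    "tool-frame shift (cm) and turn (deg) to bring TCP to p, pointing down, jaw (tool z) along horizontal dir"
    o,R=tool(); d=R.T@(np.array(p)-o["tool_pos"])*100
    r=None
    if jaw is not None:
        z=np.array([*jaw,0.]); z/=np.linalg.norm(z)
        if z@R[:,2]<0: z=-z
        x=np.array([0,0,-1.]); T=np.stack([x,np.cross(z,x),z],1)
        r=Ro.from_matrix(R.T@T).as_rotvec(degrees=True).round(2)
    print("t",round(o["clock"],2),"tcp",o["tool_pos"].round(4),"F",np.round(o["force"],2),"turn",r,"shift",d.round(2))
E
python3 - <<'E'
from h import *
import pickle
S=pickle.load(open("s0.pkl","rb")); s=S["top"]
c=[[223.2,229.6],[256.6,162.8],[288.2,178.6],[254.8,245.4]]
P=np.array([onz(s,*q,.165) for q in c])[:,:2]
print(P.round(4)); C=P.mean(0); print("rot",C,np.linalg.norm(P[1]-P[0]),np.linalg.norm(P[2]-P[1]))
ex=(P[1]-P[0]+P[2]-P[3]);ex/=np.linalg.norm(ex);print("ex",ex,np.degrees(np.arctan2(ex[1],ex[0])))
for q in[(193,220),(158,300)]:
    o,d=ray(s,200+q[0]/3.3,130+q[1]/3.3)
    # intersect cylinder axis at C,z=.1, direction ey
    ey=np.array([-ex[1],ex[0],0]); e3=np.array([*ex,0]); w=o-np.array([*C,.1])
    a,b=np.array([w@e3,w[2]]),np.array([d@e3,d[2]])
    t=min(np.roots([b@b,2*a@b,a@a-.0081])); h=a+t*b; print("plug ang",np.degrees(np.arctan2(h[0],h[1])),"y off",(w+t*d)@ey)
r=[[336.2,217.7],[370.3,205.1],[379.2,229.2],[345.1,241.8]]
Q=np.array([onz(s,*q,.06) for q in r])[:,:2];print("rack",Q.mean(0),Q.round(3).tolist())
for n,q,z in[("cap",(529,306),.13),("d1",(568,196),.13),("d2",(511,422),.13)]:print(n,onz(s,200+q[0]/3.3,130+q[1]/3.3,z).round(4))
for n,q,z in[("jar",(272,60),.12),("beaker",(-40,295),.085)]:print(n,onz(s,200+q[0]/3.3,130+q[1]/3.3,z).round(4))
plan([*C,.24],[-ex[1],ex[0]])
E
```

```text
[[0.487  0.2861]
 [0.712  0.1798]
 [0.6588 0.0728]
 [0.4355 0.1806]]
rot [0.57330368 0.17982176] 0.24880465084854234 0.11953653140593486
ex [ 0.90246779 -0.43075733] -25.515632069677295
plug ang 15.802813676077681 y off -0.0011472564168988105
plug ang -43.966850159051354 y off -0.001802965790433393
rack [ 0.51318956 -0.172994  ] [[0.533, -0.095], [0.58, -0.219], [0.493, -0.25], [0.447, -0.127]]
cap [ 0.5131 -0.1731  0.13  ]
d1 [ 0.6282 -0.2148  0.13  ]
d2 [ 0.3939 -0.1537  0.13  ]
jar [0.7736 0.0972 0.12  ]
beaker [0.5238 0.4309 0.085 ]
t 0.1 tcp [ 0.1484 -0.658   0.2257] F [0.03 0.11 1.17] turn [38.21  0.08 -0.04] shift [ -1.33 -59.87  72.4 ]
```

servo_tool --deltas '[[[7.6,0,0],[-2,-2.8,3.4],0],[[15.2,0,0],[-4,-5.6,6.8],0],[[22.8,0,0],[-5,-8.6,10.4],0],[[30.4,0,0],[-5,-11.7,14.2],0],[[38.2,0,0],[-5,-14.9,18],0]]'

```text
clock: 0.6
tool_pos: [0.2534, -0.4505, 0.2761]
orientation: [23.0, 89.9, 87.6]
force: [1.0, -0.2, 0.2]
opening: 0.0531
```

```bash
python3 - <<'E'
from h import *
plan([.5733,.1798,.26],[.4308,.9025]); print(tool()[1].round(3))
E
```

```text
t 0.6 tcp [ 0.2534 -0.4505  0.2761] F [ 0.96 -0.16  0.23] turn [ 0.12  0.07 -0.03] shift [ 1.69 -1.87 70.66]
[[ 0.    -0.903  0.429]
 [ 0.001  0.429  0.903]
 [-1.     0.001  0.001]]
```

servo_tool --deltas '[[[0,0,0],[0,-0.4,5],0],[[0,0,0],[0,-0.8,10],0],[[0,0,0],[0,-1.2,15],0],[[0,0,0],[0,-1.6,20],0],[[0,0,0],[0,-1.9,25],0]]'

```text
clock: 1.1
tool_pos: [0.3769, -0.233, 0.2764]
orientation: [8.0, 89.9, 72.6]
force: [1.4, -0.4, 0.1]
opening: 0.0131
```

servo_tool --deltas '[[[0,0,0],[0,0,5],0],[[0,0,0],[0,0,10],0],[[0,0,0],[0,0,15],0],[[0,0,0],[0,0,20],0],[[0,0,0],[0,0,25],0]]'

```text
clock: 1.6
tool_pos: [0.4835, -0.0067, 0.2769]
orientation: [-0.5, 89.9, 64.1]
force: [1.5, 0.4, 0.3]
opening: 0.0002
```

servo_tool --deltas '[[[0,0,0],[0,0,5],0],[[0,0,0],[0,0,10],0],[[0,0,0],[0,0,15],0],[[0,0,0],[0,0,18],0],[[0,0,0],[0,0,20],0]]'

```text
clock: 2.1
tool_pos: [0.5696, 0.1763, 0.2762]
orientation: [56.3, 89.9, 121.1]
force: [0.1, -0.3, -0.4]
opening: 0.0004
```

```bash
python3 - <<'E'
from h import *
plan([.5733,.1798,.20],[.4308,.9025]); print(tool()[1].round(3))
s=snap("wrist","pics/w1.png")
print([np.round(proj(s,p),1).tolist() for p in([.5733,.1798,.19],[.712,.1798,.165],[.487,.2861,.165],[.6588,.0728,.165],[.4355,.1806,.165])])
E
```

```text
t 2.1 tcp [0.5696 0.1763 0.2762] F [ 0.07 -0.31 -0.38] turn [ 0.24  0.03 -0.05] shift [ 7.62 -0.19  0.47]
[[-0.001 -0.904  0.427]
 [ 0.001  0.427  0.904]
 [-1.     0.001  0.001]]
[[323.4, 206.7], [380.8, 315.9], [400.2, 45.4], [262.7, 313.9], [248.5, 43.3]]
```

View pics/w1.png

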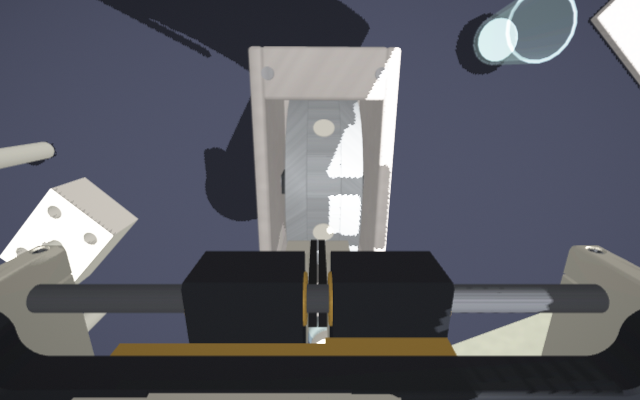

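The wrist view shows the wheel centred in the slot with a plug at (323,128) and another at (323,232) by the fingers. No open pocket is visible. Next I'll touch down at the apex.

servo_tool --deltas '[[[0,0,0],[2,-0.2,0.5],0],[[0,0,0],[5,-0.2,0.5],0],[[0,0,0],[7,-0.2,0.5],0],[[0,0,0],[7.6,-0.2,0.5],0],[[0,0,0],[7.6,-0.2,0.5],0]]'

```text
clock: 2.65
tool_pos: [0.5741, 0.1805, 0.1995]
orientation: [118.9, 89.9, -176.4]
force: [0.1, -0.7, 0.7]
opening: 0.0005
```

servo_tool --deltas '[[[0,0,0],[0.1,0,0],0],[[0,0,0],[0.2,0,0],0],[[0,0,0],[0.3,0,0],0],[[0,0,0],[0.3,0,0],0],[[0,0,0],[0.3,0,0],0]]'

```text
clock: 3.15
tool_pos: [0.5742, 0.1805, 0.1968]
orientation: [107.1, 89.9, 171.8]
force: [0.2, -0.5, 0.6]
opening: 0.0006
```

servo_tool --deltas '[[[0,0,0],[0.1,0,0],0],[[0,0,0],[0.2,0,0],0],[[0,0,0],[0.3,0,0],0],[[0,0,0],[0.3,0,0],0],[[0,0,0],[0.3,0,0],0]]'

```text
clock: 3.65
tool_pos: [0.5742, 0.1805, 0.1937]
orientation: [113.2, 89.9, 177.9]
force: [-0.2, -0.1, -0.5]
opening: 0.0005
```

servo_tool --deltas '[[[0,0,0],[0.1,0,0],0],[[0,0,0],[0.2,0,0],0],[[0,0,0],[0.3,0,0],0],[[0,0,0],[0.3,0,0],0],[[0,0,0],[0.3,0,0],0]]'

```text
clock: 4.15
tool_pos: [0.5741, 0.1805, 0.1907]
orientation: [115.0, 89.9, 179.7]
force: [-0.6, -0.2, -0.5]
opening: 0.0005
```

servo_tool --deltas '[[[0,0,0],[0.1,0,0],0],[[0,0,0],[0.2,0,0],0],[[0,0,0],[0.3,0,0],0],[[0,0,0],[0.3,0,0],0],[[0,0,0],[0.3,0,0],0]]'

```text
clock: 4.65
tool_pos: [0.5741, 0.1805, 0.1876]
orientation: [118.4, 89.9, -176.9]
force: [-0.3, -0.1, 0.5]
opening: 0.0005
```

servo_tool --deltas '[[[0,0,0],[0.1,0,0],0],[[0,0,0],[0.2,0,0],0],[[0,0,0],[0.3,0,0],0],[[0,0,0],[0.3,0,0],0],[[0,0,0],[0.3,0,0],0]]'

```text
clock: 5.15
tool_pos: [0.5743, 0.1805, 0.1849]
orientation: [110.6, 89.9, 175.3]
force: [-0.1, 0.9, 2.1]
opening: 0.0002
```

```bash
python3 - <<'E'
from h import *
F=[]
for i in range(4):
    snap("wrist"); o=ctrl.get_obs(); F.append(o["force"])
print(np.round(F,2),o["tool_pos"],o["clock"])
E
```

```text
[[ 0.    0.57  2.  ]
 [ 0.31  0.81  1.94]
 [ 0.48 -0.39  1.89]
 [ 0.45 -0.18  1.94]] [0.57421823 0.18053549 0.18475577] 5.35
```

servo_tool --deltas '[[[0,0,0],[-0.8,0,0],0],[[0,0,0],[-0.8,-4.2,0],0],[[0,0,0],[-0.2,-4.2,0],0],[[0,0,0],[0.5,-4.2,0],0],[[0,0,0],[0.75,-4.2,0],0]]'

```text
clock: 5.85
tool_pos: [0.6122, 0.1625, 0.1768]
orientation: [135.3, 89.9, -160.0]
force: [1.6, -0.9, 6.1]
opening: 0.0004
```

servo_tool --deltas '[[[0,0,0],[0,0,0],0],[[0,0,0],[0,0,0],0]]'

```text
clock: 6.05
tool_pos: [0.6122, 0.1626, 0.1776]
orientation: [-155.4, 90.0, -90.6]
force: [0.7, -2.0, 2.5]
opening: 0.0004
```

servo_tool --deltas '[[[0,0,0],[0.08,0.05,0],0],[[0,0,0],[0.0,0.3,0],0],[[0,0,0],[-0.1,0.6,0],0],[[0,0,0],[-0.29,1.2,0],0],[[0,0,0],[-0.43,1.8,0],0]]'

```text
clock: 6.55
tool_pos: [0.5954, 0.1706, 0.1822]
orientation: [-110.7, 90.0, -46.0]
force: [1.1, -1.1, 4.6]
opening: 0.0006
```

servo_tool --deltas '[[[0,0,0],[-0.05,0.6,0],0],[[0,0,0],[-0.09,1.2,0],0],[[0,0,0],[-0.09,1.8,0],0],[[0,0,0],[-0.09,2.4,0],0],[[0,0,0],[-0.09,3.0,0],0]]'

```text
clock: 7.05
tool_pos: [0.5676, 0.1839, 0.1833]
orientation: [-8.7, 90.0, 56.1]
force: [1.2, -0.5, 4.7]
opening: -0.0
```

servo_tool --deltas '[[[0,0,0],[0.02,0.7,0],0],[[0,0,0],[0.09,1.4,0],0],[[0,0,0],[0.22,2.1,0],0],[[0,0,0],[0.41,2.8,0],0],[[0,0,0],[0.62,3.4,0],0]]'

```text
clock: 7.55
tool_pos: [0.536, 0.1988, 0.1768]
orientation: [55.4, 90.0, 120.1]
force: [0.6, 0.7, 3.8]
opening: 0.0002
```

servo_tool --deltas '[[[0,0,0],[-0.5,0,0],0],[[0,0,0],[-2.5,0,0],0],[[0,0,0],[-2.5,0,0],0]]'

```text
clock: 7.85
tool_pos: [0.5368, 0.1992, 0.2037]
orientation: [-26.3, 89.9, 38.5]
force: [0.4, -0.4, 0.6]
opening: 0.0003
```

```bash
cat >> h.py <<'E'
C=np.array([.5733,.1798]); EX=np.array([.9025,-.4308]); ZA=.0956
def rect(s,y0=.032,a0=-50,a1=50,k=4):
    "unroll rim: columns=angle(deg,k px each), rows = y across width (0.2mm)"
    A=np.radians(np.arange(a0,a1,1/k)); Y=np.arange(-y0,y0,.0005)
    R,t,f,cx,cy=cam(s); a,y=np.meshgrid(A,Y)
    P=np.stack([C[0]+EX[0]*.09*np.sin(a)-EX[1]*y,C[1]+EX[1]*.09*np.sin(a)+EX[0]*y,ZA+.09*np.cos(a)],-1)
    q=P@R.T+t; u=cx+f*q[...,0]/q[...,2]; v=cy+f*q[...,1]/q[...,2]
    return cv2.remap(s["image"],u.astype(np.float32),v.astype(np.float32),1)
E
python3 - <<'E'
from h import *
plan([.5733,.1798,.26])
s=snap("top"); w=snap("wrist")
a=np.vstack([rect(s),rect(w)]); a=cv2.resize(a,None,fx=2,fy=2)
cv2.imwrite("pics/r1.png",a[:,:,::-1])
E
```

```text
t 7.85 tcp [0.5368 0.1992 0.2037] F [ 0.41 -0.45  0.64] turn None shift [-5.62 -4.14 -0.19]
```

View pics/r1.png

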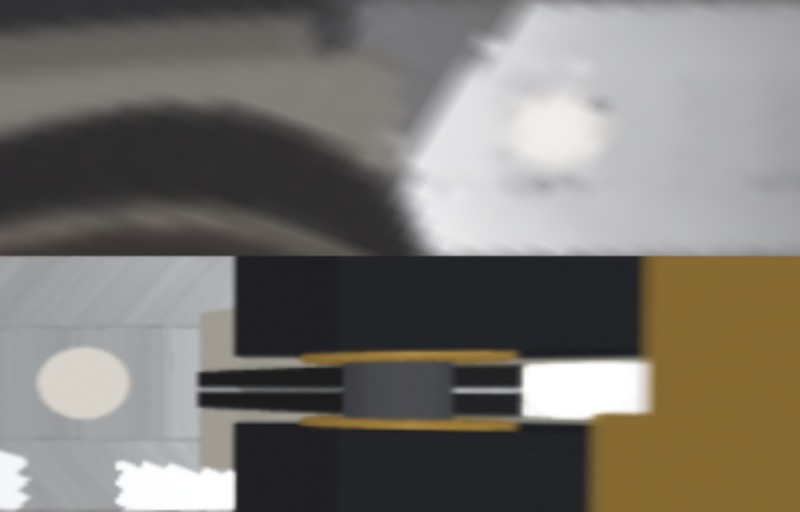

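Unrolled view (8 px/deg): plugs now sit at about -40° and +19.5°, so the stroke turned the wheel about 56°. The place that was at 75.8° turned out to be a plug. I'll stroke again.

servo_tool --deltas '[[[0,0,0],[0,-4.2,0],0],[[0,0,0],[0.5,-8.3,0],0],[[0,0,0],[1.7,-8.3,0],0],[[0,0,0],[2.5,-8.3,0],0],[[0,0,0],[2.66,-8.3,0],0]]'

```text
clock: 8.45
tool_pos: [0.6118, 0.1628, 0.175]
orientation: [-97.7, 89.9, -32.9]
force: [2.6, -3.1, 10.5]
opening: 0.0005
```

servo_tool --deltas '[[[0,0,0],[0.02,0.05,0],0],[[0,0,0],[-0.06,0.3,0],0],[[0,0,0],[-0.17,0.6,0],0],[[0,0,0],[-0.36,1.2,0],0],[[0,0,0],[-0.5,1.8,0],0]]'

```text
clock: 8.95
tool_pos: [0.5956, 0.1704, 0.1813]
orientation: [-82.4, 89.8, -17.6]
force: [1.6, -3.3, 7.1]
opening: 0.0008
```

servo_tool --deltas '[[[0,0,0],[-0.05,0.6,0],0],[[0,0,0],[-0.09,1.2,0],0],[[0,0,0],[-0.09,1.8,0],0],[[0,0,0],[-0.09,2.4,0],0],[[0,0,0],[-0.09,3.0,0],0]]'

```text
clock: 9.45
tool_pos: [0.568, 0.1833, 0.183]
orientation: [-77.9, 89.7, -13.0]
force: [-0.9, -1.4, 6.9]
opening: 0.0008
```

servo_tool --deltas '[[[0,0,0],[0.02,0.7,0],0],[[0,0,0],[0.09,1.4,0],0],[[0,0,0],[0.22,2.1,0],0],[[0,0,0],[0.41,2.8,0],0],[[0,0,0],[0.62,3.4,0],0]]'

```text
clock: 9.95
tool_pos: [0.5364, 0.1982, 0.1767]
orientation: [-74.2, 89.7, -9.3]
force: [-1.2, 0.8, 5.6]
opening: 0.0007
```

servo_tool --deltas '[[[0,0,0],[-0.5,0,0],0],[[0,0,0],[-2.5,0,0],0],[[0,0,0],[-2.5,0,0],0]]'

```text
clock: 10.25
tool_pos: [0.5368, 0.1989, 0.2037]
orientation: [-61.4, 89.6, 3.5]
force: [0.2, 0.7, -0.0]
opening: 0.0
```

```bash
cat >> h.py <<'E'
def rim(s,fn=None):
    "bright-ish spots at mid-width: mean colour along angle"
    r=rect(s,y0=.005,k=1); m=r.mean(0).round().astype(int)
    return [(int(a),*m[i]) for i,a in enumerate(range(-50,50))]
E
python3 - <<'E'
from h import *
plan([.5733,.1798,.26])
s=snap("top"); w=snap("wrist")
print("top",[m[1:] for m in rim(s)[50::2]]); print("wr",[m[1:] for m in rim(w)[:26:2]])
a=np.vstack([rect(s),rect(w)]); a=cv2.resize(a,None,fx=2,fy=2)
cv2.imwrite("pics/r2.png",a[:,:,::-1])
E
```

```text
t 10.25 tcp [0.5368 0.1989 0.2037] F [ 0.18  0.75 -0.02] turn None shift [-5.61 -4.15 -0.16]
top [(np.int64(143), np.int64(142), np.int64(142)), (np.int64(190), np.int64(190), np.int64(192)), (np.int64(215), np.int64(215), np.int64(217)), (np.int64(228), np.int64(228), np.int64(230)), (np.int64(230), np.int64(230), np.int64(232)), (np.int64(224), np.int64(224), np.int64(226)), (np.int64(214), np.int64(213), np.int64(215)), (np.int64(207), np.int64(207), np.int64(210)), (np.int64(209), np.int64(209), np.int64(211)), (np.int64(222), np.int64(220), np.int64(218)), (np.int64(234), np.int64(232), np.int64(228)), (np.int64(238), np.int64(236), np.int64(232)), (np.int64(238), np.int64(236), np.int64(232)), (np.int64(235), np.int64(232), np.int64(228)), (np.int64(220), np.int64(218), np.int64(214)), (np.int64(197), np.int64(196), np.int64(196)), (np.int64(187), np.int64(187), np.int64(190)), (np.int64(182), np.int64(182), np.int64(184)), (np.int64(180), np.int64(180), np.int64(183)), (np.int64(179), np.int64(178), np.int64(181)), (np.int64(176), np.int64(176), np.int64(179)), (np.int64(173), np.int64(173), np.int64(176)), (np.int64(168), np.int64(168), np.int64(171)), (np.int64(165), np.int64(165), np.int64(167)), (np.int64(163), np.int64(163), np.int64(165))]
wr [(np.int64(155), np.int64(158), np.int64(160)), (np.int64(155), np.int64(158), np.int64(161)), (np.int64(153), np.int64(156), np.int64(158)), (np.int64(153), np.int64(155), np.int64(158)), (np.int64(158), np.int64(161), np.int64(163)), (np.int64(214), np.int64(211), np.int64(203)), (np.int64(215), np.int64(212), np.int64(204)), (np.int64(215), np.int64(212), np.int64(204)), (np.int64(215), np.int64(211), np.int64(204)), (np.int64(215), np.int64(212), np.int64(204)), (np.int64(191), np.int64(190), np.int64(187)), (np.int64(177), np.int64(180), np.int64(184)), (np.int64(174), np.int64(178), np.int64(180))]
```

A warm-coloured plug sits at +23.5° again, so that place is closed too. I'll do another stroke with a gentler touchdown.

servo_tool --deltas '[[[0,0,0],[0,-4.2,0],0],[[0,0,0],[0.5,-8.3,0],0],[[0,0,0],[1.6,-8.3,0],0],[[0,0,0],[2.3,-8.3,0],0],[[0,0,0],[2.5,-8.3,0],0]]'

```text
clock: 10.85
tool_pos: [0.6114, 0.1626, 0.1766]
orientation: [-84.8, 89.7, -19.9]
force: [1.5, -3.1, 7.4]
opening: 0.0007
```

servo_tool --deltas '[[[0,0,0],[0.04,0.05,0],0],[[0,0,0],[-0.04,0.3,0],0],[[0,0,0],[-0.15,0.6,0],0],[[0,0,0],[-0.35,1.2,0],0],[[0,0,0],[-0.49,1.8,0],0]]'

```text
clock: 11.35
tool_pos: [0.5946, 0.1705, 0.1826]
orientation: [-81.5, 89.6, -16.5]
force: [2.1, -2.3, 4.3]
opening: 0.0001
```

servo_tool --deltas '[[[0,0,0],[-0.05,0.6,0],0],[[0,0,0],[-0.09,1.2,0],0],[[0,0,0],[-0.09,1.8,0],0],[[0,0,0],[-0.09,2.4,0],0],[[0,0,0],[-0.09,3.0,0],0]]'

```text
clock: 11.85
tool_pos: [0.5671, 0.1835, 0.1834]
orientation: [-79.9, 89.6, -14.9]
force: [1.0, -1.8, 4.2]
opening: 0.0003
```

servo_tool --deltas '[[[0,0,0],[0.02,0.7,0],0],[[0,0,0],[0.09,1.4,0],0],[[0,0,0],[0.22,2.1,0],0],[[0,0,0],[0.41,2.8,0],0],[[0,0,0],[0.62,3.4,0],0]]'

```text
clock: 12.35
tool_pos: [0.5357, 0.1983, 0.1767]
orientation: [-78.1, 89.6, -13.1]
force: [-0.4, -0.7, 4.3]
opening: 0.0006
```

servo_tool --deltas '[[[0,0,0],[-0.5,0,0],0],[[0,0,0],[-2.5,0,0],0],[[0,0,0],[-2.5,0,0],0]]'

```text
clock: 12.65
tool_pos: [0.5363, 0.1989, 0.2037]
orientation: [-67.6, 89.5, -2.6]
force: [-0.6, 0.5, 0.4]
opening: 0.0005
```

```bash
python3 - <<'E'
from h import *
plan([.5733,.1798,.26])
s=snap("top"); w=snap("wrist")
p=lambda L:" ".join(f"{m[0]}:{m[1]},{m[3]-m[1]:+d}" for m in L)
print("top",p(rim(s)[50::2])); print("wr",p(rim(w)[:26:2]))
E
```

```text
t 12.65 tcp [0.5363 0.1989 0.2037] F [-0.59  0.49  0.35] turn None shift [-5.6  -4.2  -0.15]
top 0:149,+1 2:201,+3 4:233,+2 6:232,+2 8:224,+2 10:216,+2 12:212,+3 14:209,+3 16:202,+3 18:186,+3 20:164,+2 22:128,+1 24:118,+1 26:132,+2 28:141,+2 30:158,+2 32:181,+2 34:194,+2 36:185,+2 38:177,+3 40:174,+3 42:174,+2 44:172,+2 46:169,+2 48:163,+2
wr -50:153,+5 -48:151,+5 -46:155,+5 -44:158,+5 -42:159,+5 -40:157,+6 -38:156,+5 -36:216,-11 -34:218,-13 -32:218,-13 -30:218,-13 -28:218,-13 -26:176,+1
```

The open pocket has appeared: a dark patch at +21..32°, with a plug at -31.5°. It needs about -27.5° more, so I'll make a partial stroke.

servo_tool --deltas '[[[0,0,0],[0,-3,0],0],[[0,0,0],[0.5,-5.7,0],0],[[0,0,0],[1.3,-5.7,0],0],[[0,0,0],[1.8,-5.7,0],0],[[0,0,0],[1.95,-5.7,0],0]]'

```text
clock: 13.25
tool_pos: [0.5872, 0.1739, 0.1823]
orientation: [-83.2, 89.6, -18.2]
force: [0.5, -3.1, 7.8]
opening: 0.0003
```

servo_tool --deltas '[[[0,0,0],[0.03,0,0],0],[[0,0,0],[0.03,0,0],0]]'

```text
clock: 13.45
tool_pos: [0.5871, 0.1739, 0.1829]
orientation: [-82.9, 89.5, -17.9]
force: [0.6, -2.8, 6.3]
opening: 0.0006
```

servo_tool --deltas '[[[0,0,0],[0,0.3,0],0],[[0,0,0],[-0.02,0.7,0],0],[[0,0,0],[-0.03,1.2,0],0],[[0,0,0],[-0.03,1.7,0],0],[[0,0,0],[-0.03,2.2,0],0]]'

```text
clock: 13.95
tool_pos: [0.5666, 0.1835, 0.1833]
orientation: [-81.1, 89.5, -16.1]
force: [0.4, -0.5, 4.1]
opening: 0.0004
```

servo_tool --deltas '[[[0,0,0],[0,0.5,0],0],[[0,0,0],[0.03,1.0,0],0],[[0,0,0],[0.08,1.5,0],0],[[0,0,0],[0.12,1.75,0],0],[[0,0,0],[0.14,1.85,0],0]]'

```text
clock: 14.45
tool_pos: [0.5495, 0.1916, 0.1817]
orientation: [-80.8, 89.5, -15.7]
force: [0.0, -0.0, 4.1]
opening: 0.0001
```

servo_tool --deltas '[[[0,0,0],[-0.5,0,0],0],[[0,0,0],[-3,0,0],0],[[0,0,0],[-6,1,-4],0],[[0,0,0],[-9,2,-8],0],[[0,0,0],[-10,2,-12],0]]'

```text
clock: 14.95
tool_pos: [0.4795, 0.091, 0.2837]
orientation: [-71.2, 89.4, -6.1]
force: [0.4, -0.2, -0.1]
opening: 0.0007
```

```bash
python3 - <<'E'
from h import *
plan([.5733,.1798,.26],[.4308,.9025])
s=snap("top"); w=snap("wrist"); q=snap("side")
p=lambda L:" ".join(f"{m[0]}:{m[1]},{m[3]-m[1]:+d}" for m in L)
print("top",p(rim(s))); print("wr",p(rim(w))); print("side",p(rim(q)))
a=np.vstack([rect(s),rect(w),rect(q)]); a=cv2.resize(a,None,fx=2,fy=1.5)
cv2.imwrite("pics/r3.png",a[:,:,::-1])
E
```

```text
t 14.95 tcp [0.4795 0.091  0.2837] F [ 0.37 -0.19 -0.06] turn [0.68 0.19 0.56] shift [ 2.45 -4.75 11.99]
top -50:101,+0 -49:101,+0 -48:101,+0 -47:101,-1 -46:100,+0 -45:100,+0 -44:99,+0 -43:98,+1 -42:98,+0 -41:97,+0 -40:96,+0 -39:95,+0 -38:94,+0 -37:93,+0 -36:91,+0 -35:90,+0 -34:88,+0 -33:87,+0 -32:86,+0 -31:85,+0 -30:85,-1 -29:85,-1 -28:84,+0 -27:84,+0 -26:85,-1 -25:85,-1 -24:84,+0 -23:84,+0 -22:84,+0 -21:83,+0 -20:83,+0 -19:82,+0 -18:81,+0 -17:80,+0 -16:80,-1 -15:81,-2 -14:84,-4 -13:88,-5 -12:95,-9 -11:103,-13 -10:111,-16 -9:118,-19 -8:121,-21 -7:120,-22 -6:115,-19 -5:109,-17 -4:104,-14 -3:100,-8 -2:102,-4 -1:108,-1 0:116,+0 1:123,+1 2:127,+2 3:129,+1 4:136,+1 5:161,+2 6:194,+2 7:218,+1 8:227,+2 9:225,+2 10:218,+2 11:213,+2 12:211,+2 13:209,+4 14:208,+4 15:207,+4 16:207,+3 17:206,+3 18:205,+3 19:203,+3 20:200,+4 21:198,+3 22:196,+3 23:195,+3 24:195,+3 25:194,+3 26:193,+3 27:192,+3 28:192,+2 29:191,+2 30:190,+2 31:188,+2 32:186,+2 33:184,+2 34:183,+3 35:182,+3 36:181,+3 37:181,+3 38:181,+2 39:180,+2 40:179,+2 41:176,+3 42:173,+2 43:171,+1 44:169,+2 45:168,+1 46:167,+2 47:166,+2 48:16
[... 1347 characters left out ...]
-20:225,+5 -19:227,+5 -18:228,+6 -17:228,+5 -16:228,+5 -15:228,+4 -14:227,+5 -13:226,+5 -12:226,+5 -11:219,+5 -10:208,+6 -9:206,+7 -8:206,+6 -7:197,+6 -6:182,+6 -5:166,+6 -4:155,+4 -3:148,+3 -2:145,+4 -1:143,+4 0:142,+4 1:143,+5 2:151,+3 3:165,+5 4:183,+5 5:200,+5 6:211,+5 7:218,+5 8:223,+4 9:224,+5 10:224,+5 11:223,+5 12:222,+5 13:221,+5 14:220,+5 15:220,+4 16:219,+5 17:218,+6 18:218,+5 19:217,+5 20:216,+5 21:215,+5 22:215,+4 23:214,+5 24:214,+4 25:213,+4 26:212,+4 27:210,+4 28:208,+4 29:205,+5 30:203,+4 31:200,+4 32:198,+3 33:195,+3 34:193,+3 35:191,+2 36:189,+3 37:188,+2 38:187,+3 39:187,+2 40:187,+2 41:187,+3 42:188,+3 43:189,+3 44:191,+3 45:192,+4 46:195,+4 47:197,+5 48:200,+5 49:202,+6
```

View pics/r3.png

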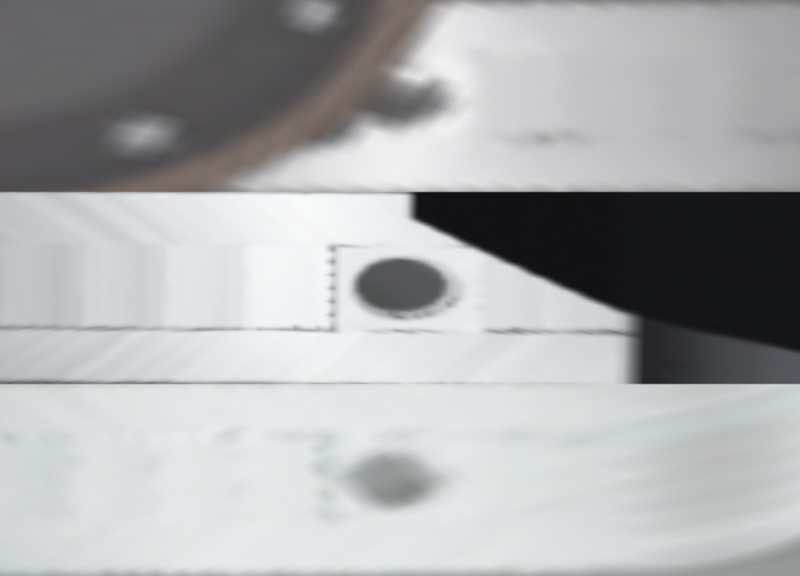

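The wrist strip shows the open pocket at (400,285), which is about 0° and within 1 mm of mid-width. The side view agrees at -0.5°. Step 1 looks met, so I'll go for the tube.

```bash
python3 - <<'E'
from h import *
plan([.5131,-.173,.24],[.4308,.9025]); print(tool()[1].round(3))
E
```

```text
t 15.1 tcp [0.4792 0.09   0.2827] F [-0.23 -0.29  0.33] turn [0.51 0.22 0.53] shift [  4.32 -14.15 -22.42]
[[ 0.01  -0.906  0.423]
 [-0.     0.423  0.906]
 [-1.    -0.009  0.004]]
```

servo_tool --deltas '[[[0,0,0],[0.5,-2.6,-4.2],5],[[0.2,0.1,0.2],[1,-5.2,-8.4],5],[[0.5,0.2,0.5],[2,-7.8,-12.5],5],[[0.5,0.2,0.5],[3,-10.4,-16.6],5],[[0.5,0.2,0.5],[4,-12.8,-20.4],5]]'

```text
clock: 15.6
tool_pos: [0.5096, -0.1506, 0.2418]
orientation: [84.6, 89.9, 149.1]
force: [0.8, 0.8, 0.4]
opening: 0.0349
```

servo_tool --deltas '[[[0,0,0],[0.3,-1.3,-2],5],[[0,0,0],[0.3,-1.3,-2],5],[[0,0,0],[0.3,-1.3,-2],5]]'

```text
clock: 15.9
tool_pos: [0.5126, -0.1745, 0.2374]
orientation: [101.5, 89.8, 165.9]
force: [-0.9, 0.2, 0.7]
opening: 0.0496
```

```bash
python3 - <<'E'
from h import *
plan([.5131,-.173,.097],[.4308,.9025])
s=snap("wrist","pics/w2.png"); print(np.round(proj(s,[.5131,-.173,.13]),1),np.round(proj(s,[.5131,-.173,.06]),1))
E
```

```text
t 15.9 tcp [ 0.5126 -0.1745  0.2374] F [-0.85  0.16  0.69] turn [-0.09 -0.04 -0.2 ] shift [14.04 -0.03  0.16]
[319.4 197. ] [319.1 178.3]
```

View pics/w2.png

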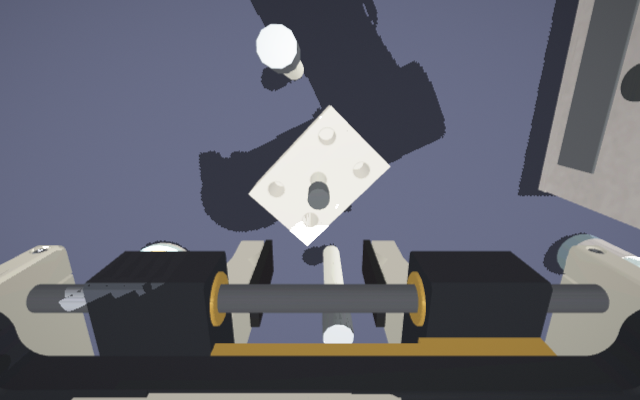

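The tube cap is at (319,196), right where predicted at (319,197). Before descending I'll check clearance to the decoys.

```bash
python3 - <<'E'
from h import *
import pickle
s=snap("wrist"); o,R=tool(); c=ray(s,320,200)
print("cam in tool",R.T@(c[0]-o["tool_pos"]),R.T@c[1])
S=pickle.load(open("s0.pkl","rb"))
# decoy tops: triangulate top and side pixels
for n,a,b in[("d1",(200+568/3.3,130+196/3.3),(343,148)),("d2",(200+511/3.3,130+422/3.3),(408,180)),("tube",(200+529/3.3,130+306/3.3),(371,175))]:
    o1,d1=ray(S["top"],*a);o2,d2=ray(S["side"],*b)
    t=np.linalg.lstsq(np.stack([d1,-d2],1),o2-o1,rcond=None)[0]; print(n,(o1+t[0]*d1).round(3),(o2+t[1]*d2).round(3))
E
```

```text
cam in tool [-0.15839185  0.08199303 -0.00041231] [ 0.95269822 -0.30382937  0.00733594]
d1 [ 0.624 -0.209  0.165] [ 0.624 -0.209  0.165]
d2 [ 0.396 -0.15   0.162] [ 0.397 -0.149  0.162]
tube [ 0.513 -0.174  0.126] [ 0.512 -0.174  0.126]
```

servo_tool --deltas '[[[0,0,0],[3,0,0.15],5],[[0,0,0],[7,0,0.15],5],[[0,0,0],[11,0,0.15],5],[[0,0,0],[13.3,0,0.15],5],[[0,0,0],[14,0,0.15],5]]'

```text
clock: 16.5
tool_pos: [0.5119, -0.1706, 0.0961]
orientation: [104.1, 89.7, 168.8]
force: [-0.6, -0.5, -0.1]
opening: 0.0502
```

servo_tool --deltas '[[[0,0,0],[0,0,0],1.6],[[0,0,0],[0,0,0],1.6],[[0,0,0],[0,0,0],1.2],[[0,0,0],[0,0,0],1.2],[[0,0,0],[0,0,0],1]]'

```text
clock: 17.0
tool_pos: [0.5123, -0.171, 0.0972]
orientation: [106.9, 89.8, 171.5]
force: [-1.1, -2.0, 3.9]
opening: 0.0193
```

servo_tool --deltas '[[[0,0,0],[0,0,0],0.5],[[0,0,0],[0,0,0],0.5],[[0,0,0],[0,0,0],0.5]]'

```text
clock: 17.3
tool_pos: [0.5123, -0.1711, 0.0973]
orientation: [108.4, 89.8, 173.0]
force: [0.1, -1.8, 0.3]
opening: 0.0193
```

servo_tool --deltas '[[[0,0,0],[-1,0,0],0.5],[[0,0,0],[-4,0,0],0.5],[[0,0,0],[-8,0,0],0.5],[[0,0,0],[-12,0,0],0.5],[[0,0,0],[-16,0,0],0.5]]'

```text
clock: 17.8
tool_pos: [0.5127, -0.1711, 0.2597]
orientation: [103.3, 89.8, 167.9]
force: [0.6, -0.7, -0.3]
opening: 0.0194
```

servo_tool --deltas '[[[0,0,0],[-4,0,0],0.5],[[0,0,0],[-5,0,0],0.5],[[0,0,0],[-5,0,0],0.5]]'

```text
clock: 18.1
tool_pos: [0.5137, -0.171, 0.3123]
orientation: [-30.4, 89.9, 34.2]
force: [0.0, 0.5, -1.5]
opening: 0.0193
```

```bash
python3 - <<'E'
from h import *
plan([.5733,.1798,.300],[.4308,.9025])
E
```

```text
t 18.1 tcp [ 0.5137 -0.171   0.3123] F [ 0.05  0.48 -1.49] turn [0.14 0.08 0.05] shift [ 1.27  9.65 34.25]
```

servo_tool --deltas '[[[0,0,0],[0,1.2,4.3],0.5],[[0,0,0],[0,2.5,8.8],0.5],[[0,0,0],[0,3.8,13.3],0.5],[[0,0,0],[0,5.1,17.8],0.5],[[0,0,0],[0,6.4,22.3],0.5]]'

```text
clock: 18.6
tool_pos: [0.5506, 0.0597, 0.3111]
orientation: [83.9, 89.9, 148.6]
force: [1.5, 0.1, -0.3]
opening: 0.0192
```

servo_tool --deltas '[[[0,0,0],[0,1.3,4.5],0.5],[[0,0,0],[0,2.5,9],0.5],[[0,0,0],[0,3.1,11.4],0.5],[[0,0,0],[0,3.2,11.9],0.5],[[0,0,0],[0,3.2,11.9],0.5]]'

```text
clock: 19.1
tool_pos: [0.5721, 0.1816, 0.3092]
orientation: [128.9, 89.8, -166.4]
force: [-0.0, -0.8, -0.4]
opening: 0.0194
```

```bash
python3 - <<'E'
from h import *
plan([.5733,.1798,.300],[.4308,.9025])
s=snap("side","pics/s4.png");w=snap("wrist")
o,R=tool()
for n,q in(("side",s),("wrist",w)):
  print(n,"pocket",np.round(proj(q,[.5733,.1798,.1846]),1),"foot if on axis",np.round(proj(q,o["tool_pos"]+R@[.087,0,0]),1),"cap bottom",np.round(proj(q,o["tool_pos"]+R@[-.005,0,0]),1))
a=cv2.resize(s["image"][100:300,180:420],None,fx=2.4,fy=2.4,interpolation=cv2.INTER_CUBIC)
b=cv2.resize(w["image"][20:320,200:440],(384,480))
cv2.imwrite("pics/p4.png",np.hstack([a,b][:1]+[cv2.resize(b,(224,480))])[:,:,::-1])
E
```

```text
t 19.1 tcp [0.5721 0.1816 0.3092] F [-0.01 -0.8  -0.43] turn [ 0.21 -0.14 -0.17] shift [ 0.92 -0.19 -0.11]
side pocket [281.2 215.6] foot if on axis [281.  201.7] cap bottom [279.3 164.6]
wrist pocket [317.5 193. ] foot if on axis [317.2 204.8] cap bottom [316.9 259.1]
```

View pics/p4.png

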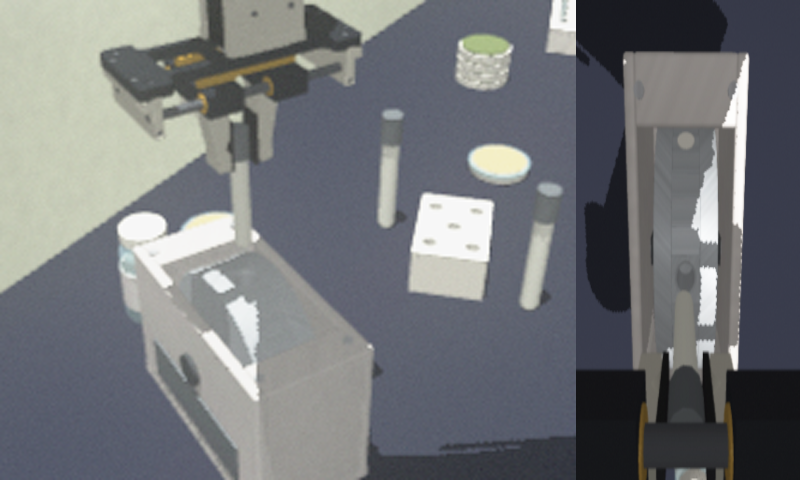

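The side view shows the tube hanging straight with its foot at (281,201), matching the prediction of (281,202). The wrist view shows the foot just short of the pocket at (317,190). I'll refine the lateral offset.

```bash
python3 - <<'E'
from h import *
o,R=tool(); print(o["tool_pos"])
for n,hs in(("side",(.02,.035,.05,.065)),("wrist",(.03,.045,.06,.07))):
  s=snap(n); g=cv2.cvtColor(s["image"],cv2.COLOR_RGB2GRAY).astype(float)
  for h in hs:
    p=o["tool_pos"]+R@[h,0,0]; u,v=proj(s,p)
    r=g[int(round(v))-1:int(round(v))+2].mean(0); i0=int(u)-14
    # predicted half width
    q=cam(s)[0]@p+cam(s)[1]; hw=cam(s)[2]*.008/q[2]
    e=np.diff(r[i0:i0+30]); L=e[:15];Rr=e[15:]
    print(n,h,"pred",round(u,1),"hw",round(hw,1),"row",round(v),r[i0:i0+30].astype(int).tolist(),i0)
  if n=="side": print("px per mm along tool y,z",[np.subtract(proj(s,p+R@d),proj(s,p)).round(2) for d in([0,.001,0],[0,0,.001])])
E
```

```text
[0.57224593 0.18016786 0.31032737]
side 0.02 pred 279.8 hw 3.9 row 175 [106, 103, 103, 105, 105, 104, 104, 103, 103, 103, 106, 140, 172, 177, 179, 179, 178, 173, 156, 120, 103, 102, 103, 102, 101, 101, 103, 101, 100, 101] 265
side 0.035 pred 280.0 hw 3.9 row 181 [107, 106, 104, 106, 106, 105, 104, 106, 105, 104, 124, 158, 178, 180, 179, 180, 175, 166, 141, 102, 104, 103, 103, 103, 102, 102, 101, 102, 101, 101] 266
side 0.05 pred 280.3 hw 3.8 row 187 [124, 127, 132, 135, 137, 132, 131, 131, 128, 121, 123, 151, 176, 179, 182, 178, 177, 171, 147, 111, 104, 103, 104, 103, 102, 101, 101, 102, 101, 103] 266
side 0.065 pred 280.6 hw 3.8 row 193 [242, 243, 244, 245, 245, 245, 245, 245, 245, 242, 229, 213, 173, 178, 181, 181, 178, 171, 154, 118, 103, 103, 103, 103, 105, 104, 104, 104, 101, 101] 266
px per mm along tool y,z [array([0.23, 0.23]), array([-0.41,  0.14])]
wrist 0.03 pred 318.0 hw 12.4 row 232 [101, 105, 120, 121, 123, 124, 125, 125, 125, 126, 125, 126, 126, 126, 126, 126, 125, 125, 126, 125, 123, 123, 122, 120, 116, 107, 121, 158, 149, 173] 303
wrist 0.045 pred 317.9 hw 11.5 row 223 [100, 105, 112, 121, 123, 124, 124, 124, 126, 126, 125, 126, 126, 126, 125, 126, 125, 125, 125, 124, 124, 123, 121, 117, 108, 104, 104, 109, 122, 115] 303
wrist 0.06 pred 317.9 hw 10.8 row 215 [101, 104, 108, 120, 121, 123, 124, 125, 125, 125, 125, 126, 126, 126, 125, 126, 126, 125, 124, 124, 123, 122, 117, 108, 104, 104, 104, 113, 134, 165] 303
wrist 0.07 pred 317.8 hw 10.4 row 211 [101, 107, 108, 116, 121, 122, 124, 124, 125, 126, 126, 126, 125, 125, 125, 125, 125, 125, 124, 124, 122, 121, 115, 107, 107, 107, 106, 107, 115, 164] 303
```

servo_tool --deltas '[[[0,0,0],[0.5,-0.12,0.02],0.5],[[0,0,0],[1.5,-0.12,0.02],0.5],[[0,0,0],[2.5,-0.12,0.02],0.5],[[0,0,0],[3.1,-0.12,0.02],0.5],[[0,0,0],[3.3,-0.12,0.02],0.5]]'

```text
clock: 19.8
tool_pos: [0.5732, 0.1792, 0.2767]
orientation: [124.6, 89.8, -170.9]
force: [-0.2, 0.5, 0.1]
opening: 0.0196
```

```bash
python3 - <<'E'
from h import *
s=snap("wrist"); plan([.5733,.1798,.2266],[.4308,.9025])
a=s["image"][130:290,240:400]; cv2.imwrite("pics/w5.png",cv2.resize(a,None,fx=3.5,fy=3.5)[:,:,::-1])
E
```

```text
t 19.85 tcp [0.5733 0.1793 0.2769] F [-0.03  0.15 -0.9 ] turn [ 0.07 -0.08 -0.12] shift [5.03 0.01 0.05]
```

View pics/w5.png

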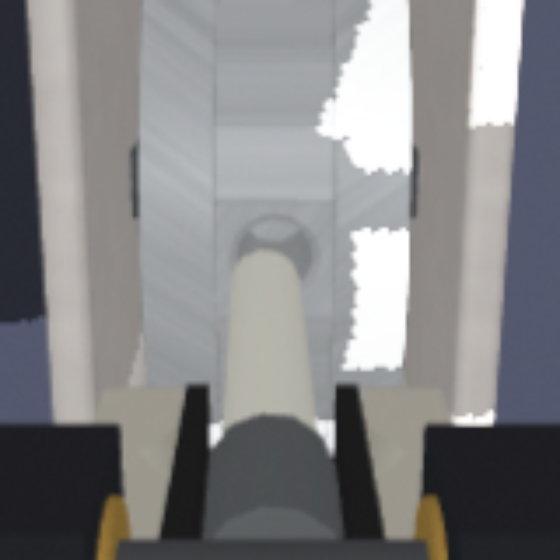

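The wrist crop shows the pocket centred at column 275 and the foot at about 267, so the tube is roughly 1.5 mm to tool -z. I'll correct that and enter slowly.

servo_tool --deltas '[[[0,0,0],[0,0.01,0.08],0.5],[[0,0,0],[0,0.01,0.14],0.5],[[0,0,0],[0.3,0.01,0.14],0.5],[[0,0,0],[0.6,0.01,0.14],0.5],[[0,0,0],[0.8,0.01,0.14],0.5]]'

```text
clock: 20.35
tool_pos: [0.5737, 0.1807, 0.2688]
orientation: [121.4, 89.9, -174.0]
force: [-1.7, 0.7, 1.5]
opening: 0.019
```

servo_tool --deltas '[[[0,0,0],[0.1,0,0],0.5],[[0,0,0],[0.2,0,0],0.5],[[0,0,0],[0.3,0,0],0.5]]'

```text
clock: 20.65
tool_pos: [0.5736, 0.1808, 0.2657]
orientation: [114.8, 89.9, 179.3]
force: [-0.9, 0.3, 0.3]
opening: 0.0192
```

servo_tool --deltas '[[[0,0,0],[0.2,0,0],0.5],[[0,0,0],[0.4,0,0],0.5],[[0,0,0],[0.5,0,0],0.5],[[0,0,0],[0.5,0,0],0.5]]'

```text
clock: 21.05
tool_pos: [0.5735, 0.1808, 0.2604]
orientation: [119.5, 89.8, -175.9]
force: [-1.0, 0.6, -0.8]
opening: 0.0194
```

servo_tool --deltas '[[[0,0,0],[0.2,0,0],0.5],[[0,0,0],[0.4,0,0],0.5],[[0,0,0],[0.6,0,0],0.5],[[0,0,0],[0.8,0,0],0.5],[[0,0,0],[0.8,0,0],0.5]]'

```text
clock: 21.55
tool_pos: [0.5734, 0.1807, 0.252]
orientation: [121.8, 89.8, -173.6]
force: [-0.6, 2.2, -0.5]
opening: 0.0191
```

servo_tool --deltas '[[[0,0,0],[0.2,0,0.03],0.5],[[0,0,0],[0.4,0,0.03],0.5],[[0,0,0],[0.6,0,0.03],0.5],[[0,0,0],[0.8,0,0.03],0.5],[[0,0,0],[0.8,0,0.03],0.5]]'

```text
clock: 22.05
tool_pos: [0.5734, 0.181, 0.2436]
orientation: [123.6, 89.8, -171.9]
force: [0.2, -0.3, -0.7]
opening: 0.0194
```

servo_tool --deltas '[[[0,0,0],[0.2,0,0],0.5],[[0,0,0],[0.4,0,0],0.5],[[0,0,0],[0.6,0,0],0.5],[[0,0,0],[0.7,0,0],0.5],[[0,0,0],[0.7,0,0],0.5]]'

```text
clock: 22.55
tool_pos: [0.5733, 0.1809, 0.2364]
orientation: [125.3, 89.8, -170.2]
force: [-0.1, 0.3, 0.3]
opening: 0.0192
```

servo_tool --deltas '[[[0,0,0],[0.2,0,0],0.5],[[0,0,0],[0.4,0,0],0.5],[[0,0,0],[0.6,0,0],0.5],[[0,0,0],[0.7,0,0],0.5],[[0,0,0],[0.7,0,0],0.5]]'

```text
clock: 23.05
tool_pos: [0.5732, 0.1809, 0.2291]
orientation: [126.9, 89.7, -168.5]
force: [-1.0, 0.5, 0.2]
opening: 0.0196
```

servo_tool --deltas '[[[0,0,0],[0.1,0,0],0.5],[[0,0,0],[0.2,0,0],0.5],[[0,0,0],[0.2,0,0],0.5]]'

```text
clock: 23.35
tool_pos: [0.5732, 0.1809, 0.2272]
orientation: [127.1, 89.8, -168.4]
force: [-0.3, 1.2, 1.0]
opening: 0.0194
```

servo_tool --deltas '[[[0,0,0],[0.1,0,0],0.5],[[0,0,0],[0.15,0,0],0.5],[[0,0,0],[0.15,0,0],0.5]]'

```text
clock: 23.65
tool_pos: [0.5735, 0.1809, 0.2261]
orientation: [127.8, 89.8, -167.7]
force: [-0.2, 0.9, 4.6]
opening: 0.0194
```

There's a 4.6 N bottom contact at the expected depth (0.2261 against 0.2266), so I'll release and retreat.

servo_tool --deltas '[[[0,0,0],[-0.1,0,0],2.2],[[0,0,0],[-0.1,0,0],3],[[0,0,0],[-0.1,0,0],4.5],[[0,0,0],[-0.1,0,0],4.5],[[0,0,0],[-0.1,0,0],4.5]]'

```text
clock: 24.15
tool_pos: [0.5734, 0.1808, 0.2269]
orientation: [128.9, 89.8, -166.5]
force: [-0.3, 0.3, -0.1]
opening: 0.0439
```

servo_tool --deltas '[[[0,0,0],[-2,0,0],4.5],[[0,0,0],[-5,0,0],4.5],[[0,0,0],[-9,0,0],4.5],[[0,0,0],[-10,0,-3],4.5],[[0,0,0],[-10,0,-8],4.5]]'

```text
clock: 24.65
tool_pos: [0.5406, 0.1098, 0.3284]
orientation: [113.8, 89.9, 178.5]
force: [-0.3, -0.3, 0.0]
opening: 0.0448
```

servo_tool --deltas '[[[0,0,0],[0,0,-5],4.5],[[0,0,0],[0,0,-8],4.5],[[0,0,0],[0,0,-8],4.5],[[0,0,0],[0,0,-8],4.5]]'

```text
clock: 25.05
tool_pos: [0.5063, 0.037, 0.329]
orientation: [36.5, 90.0, 101.1]
force: [-0.6, 0.4, 0.1]
opening: 0.0451
```

```bash
python3 - <<'E'
from h import *
s=snap("side"); w=snap("top"); o,R=tool(); print(o["clock"],o["tool_pos"],o["force"],o["opening"])
a=cv2.resize(s["image"][100:340,170:410],(480,480)); b=cv2.resize(w["image"][130:280,200:300],(320,480))
cv2.imwrite("pics/f.png",np.hstack([a,b])[:,:,::-1])
print("side cap top pred",np.round(proj(s,[.5733,.1798,.2596]),1),"top",np.round(proj(w,[.5733,.1798,.2596]),1))
E
```

```text
25.15 [0.50670643 0.037932   0.32835747] [1.13820892 0.22747861 0.16413361] 0.04493460600220528
side cap top pred [280.  187.4] top [251.2 201.1]
```

View pics/f.png

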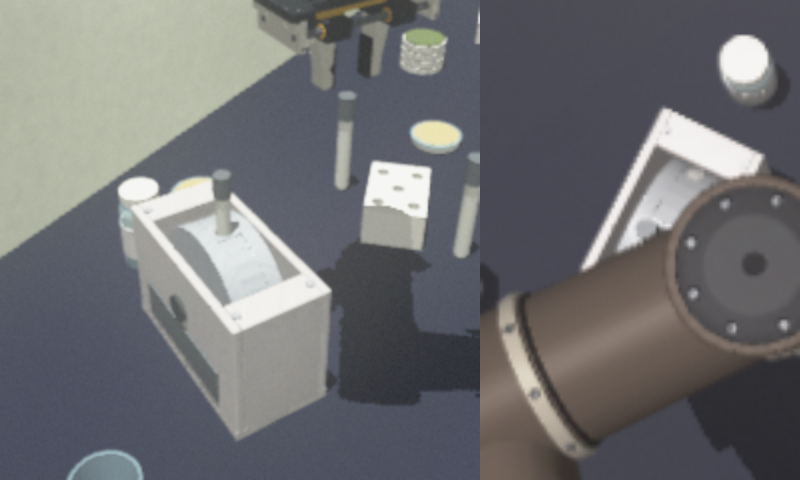

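The side view shows the tube standing upright in the wheel. Its cap top is at side pixel (281,187.5), and a fully seated tube was predicted at (280,187.4). Nothing is touching it, so I'll hand in.

```bash
python3 -c "
from plant import ctrl
print(ctrl.close_job())"
```

```text
the job is handed in; nothing more can be done
None
```

The tube is seated upright in the wheel's open pocket, and the job is handed in at about 25 s of the 72 s allowed. No verdict was reported.

- **Wheel:** I found the rim by touch at about 0.186 m. Three full fingertip strokes and one partial stroke brought the pocket up. The force readings taken at the end of each move were mostly 4–8 N, peaking once at about 11 N against the 15 N limit. Peaks between those readings were not measured. After letting go, the wrist view put the pocket at about 0° and the side view at about -0.5°.
- **Tube:** I took the smallest one from the rack and lowered it until it touched bottom with 4.6 N. The gripper height then was 0.2261 m, against 0.2266 m expected for fully seated. I released it and retreated.
- **Last checks:** The side view shows the cap top at pixel (281, 187.5), against (280, 187.4) predicted for a seated upright tube. The jar, both dishes and the beaker were never approached, but I did not re-measure their positions.
- **Checks that failed or disagreed:**
  - The wrist camera sat about 1.5 mm off the calibrated positions sideways, so I aligned the tube to the pocket within that picture.
  - The arm hid the tube in the last top view, so the side view alone confirms the final pose.

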